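Pack a multi-gel casting chamber with filler blocks and hold the pressure plate closed

TASK

The glass cassettes stand loose in the gel casting chamber. Take filler blocks from the slotted rack and stand them upright on the chamber floor, in the gap between the cassettes and the sprung pressure plate, until the plate, when pushed in, bears firmly on the stack before it runs out of travel. Finish holding the plate pushed in, so that cassettes and blocks are pressed tight against the back wall; do not let go of it. Leave spare blocks in the rack and the other things on the bench alone.

Things in the scene. Friction and masses are not known exactly. Their poses are not given: they have to be found in the camera images.
- chamber: grey casting chamber, fixed on the bench, open at the top. Origin: on the bench under the middle of the inside width; +x towards its back wall, z up. Base plate 220 x 150 mm (x -125 to +95), its top, the chamber floor, at z 12 mm. Back wall: inner face at x +75 mm, top at z 78 mm. Two side cheeks along x with inner faces at y +-47.5 mm (95 mm apart), tops at z 60 mm, open at the front (-x) end
- yoke: aluminium bridge over the cheeks, fixed, set at a different depth each time; its axes are the chamber's. Origin: on the bench, below the inner (+x) face of the pressure plate when that is fully drawn back (joint 0). Its crossbar is 55 mm behind this (-x), top at z 78 mm
- pressure_plate (a joint): travel of the white pressure plate along the chamber's +x, in m: 0 = drawn back (where its spring keeps it, 1.6 N), 0.024 = end of travel at the stop (spring 3.5 N). Plate 12 mm thick, 90 mm wide, top at z 94 mm above the bench, with a grip tab in the middle of the top edge: 12 mm thick (x), 44 mm wide (y), 36 mm high (z 94 to 130 mm). It springs back when let go
- plate_grip (a point): centre of the top of the pressure plate's grip tab (z 130 mm; moves with the plate; the plate's inner face is 6 mm further in +x)
- cassettes: loose bank of three upright glass cassettes in the chamber, 27 mm thick (x), 90 mm wide (y), 80 mm high, 0.35 kg; stands a few mm off the back wall at the start. Origin: centre of its underside; same axes as the chamber
- rack: low grey slotted rack, fixed, 97 x 104 x 45 mm; floor 5 mm thick; four slots 18 mm wide at 23 mm pitch along its x. Origin: centre of its underside
- block1: white acrylic filler block standing in the rack, all four alike: 16 mm thick (x), 90 mm wide (y), 82 mm high, with a lifting tab on the middle of the top edge 16 mm thick (x), 30 mm wide (y), 36 mm high (118 mm in all); 0.15 kg. Origin: centre of its underside, z up
- block2: white acrylic filler block standing in the rack, all four alike: 16 mm thick (x), 90 mm wide (y), 82 mm high, with a lifting tab on the middle of the top edge 16 mm thick (x), 30 mm wide (y), 36 mm high (118 mm in all); 0.15 kg. Origin: centre of its underside, z up
- block3: white acrylic filler block standing in the rack, all four alike: 16 mm thick (x), 90 mm wide (y), 82 mm high, with a lifting tab on the middle of the top edge 16 mm thick (x), 30 mm wide (y), 36 mm high (118 mm in all); 0.15 kg. Origin: centre of its underside, z up
- block4: white acrylic filler block standing in the rack, all four alike: 16 mm thick (x), 90 mm wide (y), 82 mm high, with a lifting tab on the middle of the top edge 16 mm thick (x), 30 mm wide (y), 36 mm high (118 mm in all); 0.15 kg. Origin: centre of its underside, z up
- tube_rack: bystander: green tube rack, 105 x 68 x 45 mm, origin at its underside
- tip_box: bystander: blue box of tips with clear lid, 122 x 84 x 80 mm, origin at its underside
- bottle: bystander: white bottle, 68 mm across, 160 mm high, origin at its underside
- beaker: bystander: white beaker, 70 mm across, 85 mm high, origin at its underside
Mind the look-alikes: they are no part of the job. Several things have the shape of the rack; the one meant has the colours described above.

How it is judged:
On the way, in this order (a step that is already met when the one before it is completed fails the run):
1. a filler block stands released on the chamber floor in the gap (((z of block1 in the frame of chamber between 0.009 and 0.0155 m and angle between block1's own z axis and vertical below 0.07 rad and y of block1 in the frame of chamber between -0.007 and 0.007 m and x of block1 in the frame of chamber between -0.03 and 0.046 m and contact force between the fingers and block1 below 0.5 N) or (z of block2 in the frame of chamber between 0.009 and 0.0155 m and angle between block2's own z axis and vertical below 0.07 rad and y of block2 in the frame of chamber between -0.007 and 0.007 m and x of block2 in the frame of chamber between -0.03 and 0.046 m and contact force between the fingers and block2 below 0.5 N) or (z of block3 in the frame of chamber between 0.009 and 0.0155 m and angle between block3's own z axis and vertical below 0.07 rad and y of block3 in the frame of chamber between -0.007 and 0.007 m and x of block3 in the frame of chamber between -0.03 and 0.046 m and contact force between the fingers and block3 below 0.5 N) or (z of block4 in the frame of chamber between 0.009 and 0.0155 m and angle between block4's own z axis and vertical below 0.07 rad and y of block4 in the frame of chamber between -0.007 and 0.007 m and x of block4 in the frame of chamber between -0.03 and 0.046 m and contact force between the fingers and block4 below 0.5 N))), for 0.2 s.
2. the pressure plate is pushed onto the closed stack ((contact force between pressure_plate and block1 above 5 N or contact force between pressure_plate and block2 above 5 N or contact force between pressure_plate and block3 above 5 N or contact force between pressure_plate and block4 above 5 N) and x of cassettes in the frame of chamber above 0.059 m and angle between cassettes's own z axis and vertical below 0.05 rad and z of cassettes in the frame of chamber below 0.0155 m and contact force between any of the fingers, the arm and pressure_plate above 4 N), for 0.3 s.
At the end, for the whole second after the job is handed in: The robot still pushes the plate (over 4 N), which bears on a block with over 5 N; cassettes upright, on the floor, within 2.5 mm of the back wall; each block either stands released in the chamber (on its floor, within 4 degrees, 7 mm off the middle) or is down in the rack (all of step 2 and ((z of block1 in the frame of chamber between 0.009 and 0.0155 m and angle between block1's own z axis and vertical below 0.07 rad and y of block1 in the frame of chamber between -0.007 and 0.007 m and x of block1 in the frame of chamber between -0.03 and 0.046 m and contact force between the fingers and block1 below 0.5 N) or (horizontal distance between block1 and rack below 0.06 m and height (world z) of block1 below 0.02 m)) and ((z of block2 in the frame of chamber between 0.009 and 0.0155 m and angle between block2's own z axis and vertical below 0.07 rad and y of block2 in the frame of chamber between -0.007 and 0.007 m and x of block2 in the frame of chamber between -0.03 and 0.046 m and contact force between the fingers and block2 below 0.5 N) or (horizontal distance between block2 and rack below 0.06 m and height (world z) of block2 below 0.02 m)) and ((z of block3 in the frame of chamber between 0.009 and 0.0155 m and angle between block3's own z axis and vertical below 0.07 rad and y of block3 in the frame of chamber between -0.007 and 0.007 m and x of block3 in the frame of chamber between -0.03 and 0.046 m and contact force between the fingers and block3 below 0.5 N) or (horizontal distance between block3 and rack below 0.06 m and height (world z) of block3 below 0.02 m)) and ((z of block4 in the frame of chamber between 0.009 and 0.0155 m and angle between block4's own z axis and vertical below 0.07 rad and y of block4 in the frame of chamber between -0.007 and 0.007 m and x of block4 in the frame of chamber between -0.03 and 0.046 m and contact force between the fingers and block4 below 0.5 N) or (horizontal distance between block4 and rack below 0.06 m and height (world z) of block4 below 0.02 m)) and velocity of joint pressure_plate below 0.01 m/s and linear speed of cassettes below 0.01 m/s); the arm keeps its last pose, push and grip.
It fails at once if the green tube rack is pushed about or tipped (distance of tube_rack from where it was at the start of the episode above 0.03 m or angle between tube_rack's own z axis and vertical above 0.3 rad).
It fails at once if the blue tip box is pushed about or tipped (distance of tip_box from where it was at the start of the episode above 0.03 m or angle between tip_box's own z axis and vertical above 0.3 rad).
It fails at once if the white bottle is pushed about or tipped (distance of bottle from where it was at the start of the episode above 0.03 m or angle between bottle's own z axis and vertical above 0.3 rad).
It fails at once if the white beaker is pushed about or tipped (distance of beaker from where it was at the start of the episode above 0.03 m or angle between beaker's own z axis and vertical above 0.3 rad).
It fails at once if the glass cassettes are lifted off the chamber floor or tipped over (z of cassettes in the frame of chamber above 0.03 m or angle between cassettes's own z axis and vertical above 0.5 rad).
It also fails if it takes over 72 s, if anything falls off the work surface, if the arm or the gripper's body presses on something with over 40 N, if the wrist force passes 120 N, or if a joint passes its speed limit or range.

ROBOT

A 6-joint arm with a two-finger parallel gripper is mounted at the origin on the work surface. World frame = base frame: x ahead of the robot, y to its left, z up, the work surface at z = 0. Lengths are in m, angles in rad, forces in N, time in s.
With the tool pointing down it reaches from about 0.25 to 0.85 m from the base axis. Payload 12.5 kg.
Tool frame: the origin (TCP) lies on the centre line of the jaws, within the pads' length; the fingertips stand arm.tip_extent ahead of it and the grasp point (between the pads) lies 11 mm behind it (arm.tip_extent is the distance from the TCP to the fingertips, in m); z points along the fingers, y is the line along which they close (so a half turn about z gives the same grasp; the last joint's range is limited). The gripper opens to 93 mm and grips with 3 to 60 N. Pads are 15 mm wide; open, the fingers measure 128 mm over their backs; the gripper's body (75 mm by 188 mm) begins 65 mm behind the grasp point.
Start: joints at [-1.229, 0.351, 1.652, -0, 1.139, -0.085], TCP at [0.228, -0.501, 0.227] pointing down, gripper open.
Joint ranges: [-2.75, 2.75], [-0.79, 2.1], [0.01, 2.65], [-1.57, 4.71], [0.07, 3.14], [-2.87, 2.87]. Speed limits (rad/s): [2.22, 2.22, 2.79, 3.14, 3.14, 3.14].

INTERFACE

Orientations are given as a unit quaternion [w, x, y, z].
In Python, from station import arm gives the robot as it stands.
- The arm moves only by the shell command python3 -m crank 'ROWS' [FORCE]. ROWS is JSON, a list of rows, each a list of 3 entries, a list of its own where there are three numbers: the turn, a rotation vector about the world's x, y, z in degrees, then the shift along the world's x, y, z in cm, then the opening, from 0 (shut) to 1 (fully open). In form: [[[ax, ay, az], [dx, dy, dz], gripper], ...]. A call has 1 to 10 rows; each row is the pose to reach, as a shift and turn from the pose commanded when the call began; what a row does not reach only later rows make up. A row lasts 1/10 s, in which the tool goes at most 50 mm and 8.59 degrees, less where a joint would pass 70% of its speed; a pose out of reach is approached as far as the arm can. A call with a gripper value outside its range is refused whole. The fingers move at their own pace and stop on an object; FORCE is the grip in N (left out, the last holds). Time passes only in rows, so rows that repeat a pose let the fingers close. It gives the time, the measured TCP pose, the force, the opening and the grip force at its end, in the units of the state.
- arm.observe(): the state, without advancing time (a new reading comes with each control period).
- arm.camera(name): name is "scene" or "top" or "wrist"; returns a dict with "color" (480x640x3 uint8, blue, green, red), "range_z" (480x640 float32, m along the optical axis (not along the pixel's ray), 0 where there is no reading), "fx", "fy", "cx", "cy" (pixels), "world_from_camera" (4x4, takes a point from camera to world coordinates). Camera axes: x right, y up, looking along -z (the intrinsics and any distortion apply to the point x, -y, -z); pixel columns grow to the right and rows downward; lengths in m; the calibration is good to about 2 mm. A picture is of the moment at which its call begins.
- arm.finish_job(): hands the job in; it is judged then, once.
The state is a dict: "t": time; "joints": joint angles; "qvel": joint speeds; "tau": joint torques, N m; "tcp_pos": TCP position; "eef_rot": TCP orientation; "contact_force": force on the tool from outside, world axes, zero at the start; "moment": the same for the moment, N m; "grip_width": opening from 0.0 (shut) to 1.0 (fully open); "gripper_force": force on a finger pad.
Only numpy, scipy, OpenCV 4.12 (cv2) and the standard library are available. Lean on these libraries where they do the work, as an engineer would, in place of code of your own. Each camera call takes 0.05 s, during which the arm holds its last target. There are 200 camera calls.

## Working session

There is one attempt and no reset: what is moved stays moved. The work goes in short steps, Python scripts to look and compute and a shell command to move; the robot and the scene stay as the last step left them, time stands still between calls to the robot, and variables do not carry over. Pictures are saved under pics/ and viewed, at most 10 in all, crops included, and the job is handed in when it is done.

```bash
ls; mkdir -p pics; python3 - <<'E'
from station import arm
import cv2,numpy as np
print(arm.observe(), arm.tip_extent)
for n in ["scene","top"]:
    c=arm.camera(n); cv2.imwrite(f"pics/{n}1.png",c["color"]); np.savez(f"{n}1.npz",**c)
    print(n,c["fx"],c["fy"],c["cx"],c["cy"],c["world_from_camera"].round(3).tolist(),(c["range_z"]>0).mean())
E
```

```text
pics
{'t': 0.0, 'joints': array([-1.22858559e+00,  3.51272763e-01,  1.65240510e+00, -3.20999855e-06,
        1.13913591e+00, -8.46058443e-02]), 'qvel': array([ 0.00018407, -0.00049919,  0.00132414,  0.00299591, -0.00098432,
       -0.00044164]), 'tau': array([-1.98028970e-04, -4.97329509e+01, -2.85259920e+01,  6.98713772e-02,
        2.57233781e-02, -1.26011860e-04]), 'tcp_pos': array([ 0.22759218, -0.50033028,  0.22608865]), 'eef_rot': array([-6.05317742e-04,  9.77314419e-01,  2.11792714e-01, -7.98699816e-05]), 'contact_force': array([1.00479711, 0.22075762, 0.17683038]), 'moment': array([-0.02736663, -0.03633963,  0.00539133]), 'gripper_force': 0.0, 'grip_width': 1.0013863477700995} 0.008
scene 438.83680571565077 438.83680571565077 312.39837740168275 237.9050451921775 [[0.855, -0.431, 0.287, 0.853], [0.518, 0.723, -0.457, -0.443], [-0.011, 0.54, 0.842, 0.983], [0.0, 0.0, 0.0, 1.0]] 0.996064453125
top 478.5762073791754 478.5762073791754 318.7476221109965 242.02473886215347 [[0.009, 0.988, -0.157, 0.34], [-1.0, 0.011, 0.013, 0.025], [0.014, 0.157, 0.987, 1.459], [0.0, 0.0, 0.0, 1.0]] 0.99623046875
```

View pics/scene1.png

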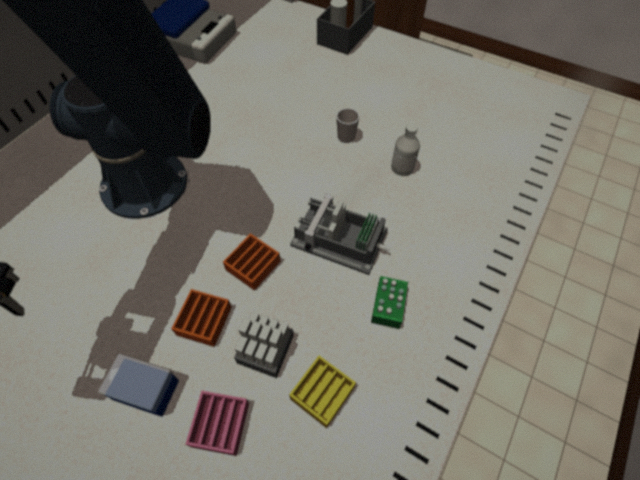

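View pics/top1.png

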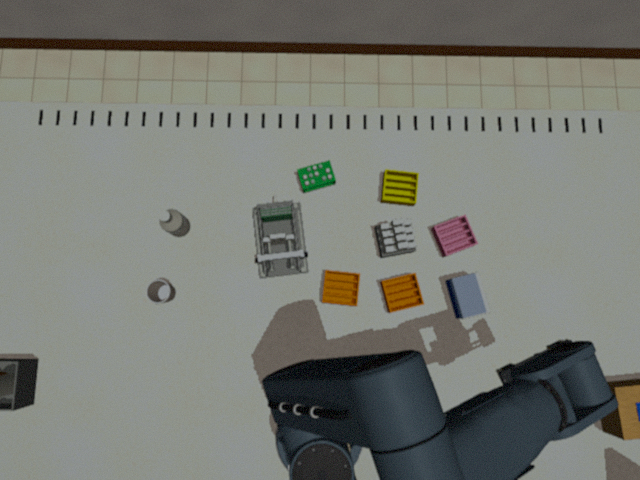

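The scene view shows the chamber at about (340,235), with the green cassettes toward its far end and the rack with four tabs at (265,345). In the top view the chamber is at (280,238) and the rack at (395,238). I'll get rough positions by deprojection, then look from the wrist.

```bash
cat > h.py <<'E'
import numpy as np, cv2
def cloud(c):
    v,u=np.mgrid[0:480,0:640]; z=c["range_z"]
    p=np.stack([(u-c["cx"])/c["fx"]*z,-(v-c["cy"])/c["fy"]*z,-z],-1)
    T=c["world_from_camera"]; return p@T[:3,:3].T+T[:3,3]
def snap(n,tag):
    from station import arm
    c=arm.camera(n); np.savez(f"{tag}.npz",**c); cv2.imwrite(f"pics/{tag}.png",c["color"]); return c
E
python3 - <<'E'
from h import *
c=np.load("top1.npz"); P=cloud(c)
def box(m,n):
    q=P[m]; r=cv2.minAreaRect((q[:,:2]*1000).astype(np.float32)); print(n,len(q),np.round(r[0]),np.round(r[1]),round(r[2],1),q[:,2].max().round(3))
r=np.s_
def reg(v0,v1,u0,u1,zl,zh):
    m=np.zeros((480,640),bool); m[v0:v1,u0:u1]=1; return m&(P[...,2]>zl)&(P[...,2]<zh)
box(reg(190,285,240,315,.006,.018),"base")
box(reg(190,285,240,315,.05,.07),"cheeks")
box(reg(190,285,240,315,.07,.085),"z70-85")
box(reg(190,285,240,315,.085,.1),"z85-100 cass+plate")
box(reg(190,285,240,315,.11,.14),"tab")
box(reg(210,262,370,422,.02,.05),"rack")
box(reg(205,262,370,422,.075,.095),"blocks")
box(reg(205,262,370,422,.11,.14),"tabs")
for n,a in dict(green=(155,195,290,340),bottle=(200,240,155,195),beaker=(275,305,140,180),tip=(268,322,440,490),oranges=(265,315,375,430),or2=(265,310,315,365),yellow=(165,210,375,422),pink=(210,260,428,480)).items(): box(reg(*a,.02,.2),n)
E
```

```text
base 1950 [587. 135.] [293. 228.] 0.9 0.018
cheeks 372 [569. 125.] [197. 131.] 7.1 0.07
z70-85 690 [577. 127.] [202. 134.] 7.6 0.085
z85-100 cass+plate 310 [592. 128.] [159.  90.] 7.9 0.1
tab 85 [566. 125.] [13. 44.] 5.7 0.136
rack 268 [ 580. -223.] [ 98. 105.] 11.0 0.05
blocks 486 [ 580. -224.] [86. 92.] 10.8 0.095
tabs 271 [ 580. -223.] [85. 31.] 10.9 0.131
green 762 [772.  17.] [ 70. 105.] 16.9 0.066
bottle 623 [612. 433.] [62. 68.] 59.9 0.168
beaker 386 [411. 465.] [66. 68.] 0.6 0.092
tip 1441 [ 409. -431.] [122.  86.] 14.3 0.09
oranges 491 [ 416. -241.] [ 97. 105.] 14.4 0.053
or2 483 [428. -59.] [104.  97.] 84.4 0.055
yellow 708 [ 740. -240.] [106.  99.] 84.0 0.053
pink 573 [ 590. -404.] [ 97. 108.] 21.3 0.054
```

```bash
python3 -m crank '[[[0,0,-14],[30,24,12],1],[[0,0,-14],[30,24,12],1],[[0,0,-14],[30,24,12],1],[[0,0,-14],[30,24,12],1],[[0,0,-14],[30,24,12],1],[[0,0,-14],[30,24,12],1],[[0,0,-14],[30,24,12],1],[[0,0,-14],[30,24,12],1],[[0,0,-14],[30,24,12],1],[[0,0,-14],[30,24,12],1]]'; python3 - <<'E'
from h import *
c=snap("wrist","w1"); print(c["world_from_camera"].round(3).tolist(),c["fx"])
E
```

```text
t: 1.1
tcp_pos: [0.5282, -0.2599, 0.3462]
eef_rot: [-0.0, 0.996, 0.092, -0.0]
contact_force: [0.0, -0.1, -0.1]
grip_width: 1.008
gripper_force: 0.0
[[0.183, 0.944, 0.275, 0.604], [-0.983, 0.176, 0.051, -0.245], [-0.0, -0.28, 0.96, 0.504], [0.0, 0.0, 0.0, 1.0]] 430.1190580682317
```

View pics/w1.png

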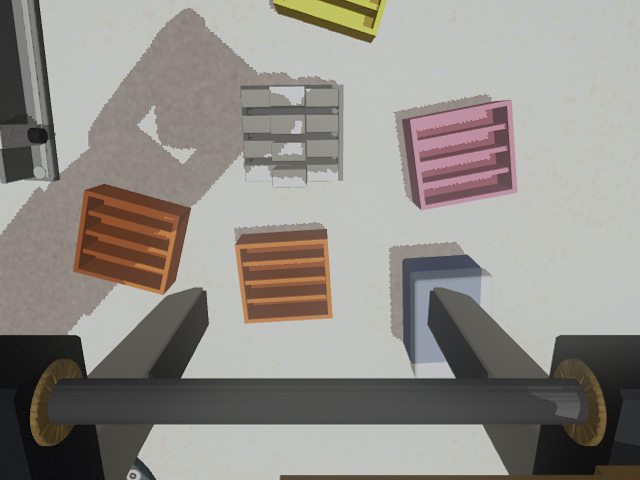

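The wrist view shows the rack with its four tabs, centred at about (290,135). The tabs are at columns 270–305 and the chamber edge is on the far left. Next I'll measure this and move over the chamber.

```bash
python3 - <<'E'
from h import *
c=np.load("w1.npz"); P=cloud(c); M=np.zeros((480,640),bool); M[75:192,232:348]=1
def box(m,n):
    q=P[m&M]; r=cv2.minAreaRect((q[:,:2]*1000).astype(np.float32)); print(n,len(q),np.round(r[0],1),np.round(r[1],1),round(r[2],1),np.median(q[:,2]).round(4))
Z=P[...,2]
box((Z>.035)&(Z<.05),"rack"); box((Z>.08)&(Z<.092),"sh"); box(Z>.115,"tabs")
n,l,s,_=cv2.connectedComponentsWithStats((M&(Z>.118)).astype(np.uint8))
for i in range(1,n):
    if s[i,4]>50: box(l==i,"tab%d"%i)
E
python3 -m crank '[[[0,0,-3],[-4,38,2],1],[[0,0,-3],[-4,38,2],1],[[0,0,-3],[-4,38,2],1],[[0,0,-3],[-4,38,2],1],[[0,0,-3],[-4,38,2],1],[[0,0,-3],[-4,38,2],1],[[0,0,-3],[-4,38,2],1],[[0,0,-3],[-4,38,2],1],[[0,0,-3],[-4,38,2],1],[[0,0,-3],[-4,38,2],1]]'; python3 - <<'E'
from h import *
c=snap("wrist","w2"); print(c["world_from_camera"].round(3).tolist(),c["fx"])
E
```

```text
rack 1941 [ 580.3 -222.8] [ 96.1 104. ] 10.8 0.0423
sh 4258 [ 580.1 -222.9] [84.9 89.3] 11.1 0.0867
tabs 2730 [ 581.  -228.6] [85.3 41.4] 10.7 0.1226
tab8 726 [ 614.  -223.2] [20.8 44.4] 0.3 0.1226
tab15 666 [ 592.2 -226.5] [15.8 41.4] 10.5 0.1227
tab21 649 [ 576.  -233.9] [27.3 53.4] 40.3 0.1226
tab31 610 [ 569.8 -229.8] [31.1 67.8] 89.8 0.1227
t: 2.15
tcp_pos: [0.4874, 0.1183, 0.3661]
eef_rot: [0.0, 0.998, 0.065, -0.0]
contact_force: [0.3, -0.1, 0.0]
grip_width: 1.002
gripper_force: 0.0
[[0.129, 0.952, 0.278, 0.564], [-0.992, 0.124, 0.036, 0.129], [0.0, -0.28, 0.96, 0.524], [0.0, 0.0, 0.0, 1.0]] 430.1190580682317
```

View pics/w2.png

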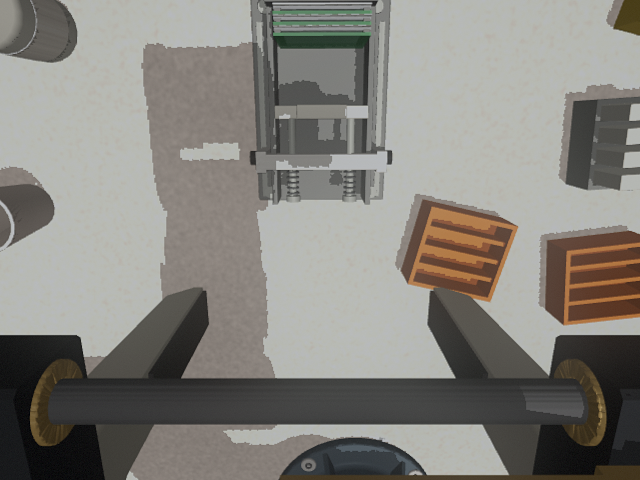

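The chamber is centred at about column 320: cassettes at the top edge (rows 5–45), plate at row 110 and yoke at row 160. I'll shift 6 cm further in +x so the back wall comes into view, then measure.

```bash
python3 -m crank '[[[0,0,0],[8,0,0],1],[[0,0,0],[8,0,0],1],[[0,0,0],[8,0,0],1]]'; cat > meas.py <<'E'
from h import *
import sys
def meas(tag,yaw=7.5,shot=True):
    c=snap("wrist",tag) if shot else np.load(tag+".npz")
    P=cloud(c); Z=P[...,2]; a=np.radians(yaw); o=np.array([.57,.125])
    d=P[...,:2]-o; X=(d@[np.cos(a),np.sin(a)])*1000; Y=(d@[-np.sin(a),np.cos(a)])*1000
    return c,P,X,Y,Z
if __name__=="__main__":
    c,P,X,Y,Z=meas(sys.argv[1])
    near=(abs(Y)<75)&(X>-130)&(X<130)
    # profile along x at strips: rows of X bins, median Z
    for n,(y0,y1) in dict(mid=(-15,15),side=(-40,-26),cheek=(47,60)).items():
        m=near&(Y>y0)&(Y<y1); b=(X[m]//2).astype(int); z=Z[m]
        print(n,[(int(k*2),int(round(np.median(z[b==k])*1000))) for k in np.unique(b)])
    for n,m in dict(cass=(Z>.085)&(Z<.099)&(X>20),tab=Z>.122,wall=(Z>.073)&(Z<.084)&(X>20),base=(Z>.006)&(Z<.017)).items():
        q=P[m&near]; r=cv2.minAreaRect((q[:,:2]*1000).astype(np.float32)); print(n,len(q),np.round(r[0],1),np.round(r[1],1),round(r[2],1),X[m&near].min().round(1),X[m&near].max().round(1),Y[m&near].min().round(1),Y[m&near].max().round(1))
E
python3 meas.py w3
```

```text
t: 2.5
tcp_pos: [0.57, 0.1169, 0.365]
eef_rot: [0.0, 0.998, 0.063, -0.001]
contact_force: [-0.6, 0.3, 0.3]
grip_width: 1.001
gripper_force: 0.0
mid [(-130, 0), (-128, 0), (-126, 0), (-124, 0), (-122, 0), (-120, 0), (-118, 0), (-116, 0), (-114, 0), (-112, 0), (-110, 0), (-104, 11), (-102, 12), (-100, 12), (-98, 12), (-96, 11), (-94, 12), (-92, 11), (-90, 12), (-88, 12), (-86, 12), (-84, 12), (-82, 12), (-60, 78), (-58, 77), (-56, 77), (-54, 77), (-52, 77), (-50, 77), (-48, 45), (-46, 71), (-44, 12), (-42, 12), (-40, 12), (-38, 12), (-36, 12), (-10, 129), (-8, 130), (-6, 130), (-4, 130), (-2, 130), (0, 130), (2, 80), (4, 11), (6, 12), (8, 12), (10, 12), (12, 12), (14, 12), (16, 12), (18, 466), (20, 467), (22, 458), (24, 458), (26, 458), (28, 456), (30, 12), (32, 11), (34, 12), (36, 12), (38, 12), (40, 12), (42, 12), (44, 12), (46, 12), (48, 12), (50, 12), (52, 12), (54, 12), (56, 12), (58, 12), (60, 12), (64, 92), (66, 80), (68, 86), (70, 86), (72, 91), (74, 523), (76, 12), (78, 84), (80, 86), (82, 92), (84, 91), (86, 44), (88, 86), (90, 88), (94, 41), (96, 78), (98, 78), (100, 78), (1
[... 2296 characters left out ...]
58), (40, 58), (42, 53), (44, 56), (46, 56), (48, 57), (50, 54), (52, 55), (54, 53), (56, 55), (58, 59), (60, 55), (62, 59), (64, 60), (66, 59), (68, 60), (70, 60), (72, 60), (74, 60), (76, 59), (78, 59), (80, 60), (82, 59), (84, 60), (86, 59), (88, 60), (90, 59), (92, 60), (94, 58), (96, 78), (98, 78), (100, 78), (102, 77), (104, 77), (106, 77), (112, 11), (114, 11), (116, -1), (118, -1), (120, 0), (122, -1), (124, 0), (126, -1), (128, 0)]
cass 1931 [646.9 136. ] [26.8 90. ] 7.3 64.2 91.3 -44.1 45.9
tab 68331 [602.7 121.5] [ 88.  128.2] 7.2 -12.2 76.0 -71.8 56.4
wall 1537 [656.1 138.4] [ 40.6 106.8] 7.2 66.9 107.6 -51.4 55.3
base 11225 [575.4 126.5] [220.2 148.5] 7.5 -104.5 115.6 -73.5 75.0
```

View pics/w3.png

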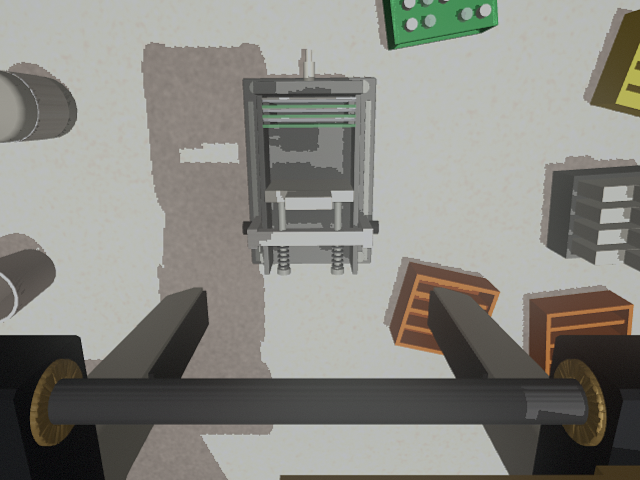

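Depth is accurate, so here are the numbers in the chamber's own x:

| Item | Value |
|---|---|
| Gap between plate and closed stack | 66.5 mm |
| Three blocks | 48 mm |
| Plate travel needed with three blocks | 18.5 of 24 mm |

Three blocks are enough. I'm starting with the nearest rack block, at about (0.546, -0.229).

```bash
python3 -m crank '[[[0,0,3.5],[-2.4,-34.6,-18],0.6],[[0,0,3.5],[-2.4,-34.6,-18],0.6],[[0,0,3.5],[-2.4,-34.6,-18],0.6],[[0,0,3.5],[-2.4,-34.6,-18],0.6],[[0,0,3.5],[-2.4,-34.6,-18],0.6],[[0,0,3.5],[-2.4,-34.6,-18],0.6],[[0,0,3.5],[-2.4,-34.6,-18],0.6],[[0,0,3.5],[-2.4,-34.6,-18],0.6],[[0,0,3.5],[-2.4,-34.6,-18],0.6],[[0,0,3.5],[-2.4,-34.6,-18],0.6]]'; python3 - <<'E'
from h import *
from station import arm
c=snap("wrist","w4");P=cloud(c);Z=P[...,2]
print(arm.observe()["tcp_pos"])
a=np.radians(10.9); d=(P[...,:2]-[.5801,-.2229])*1000
X=d@[np.cos(a),np.sin(a)];Y=d@[-np.sin(a),np.cos(a)]
m=(Z>.117)&(Z<.127)&(abs(X)<50)&(abs(Y)<40)
h,_=np.histogram(X[m],np.arange(-50,50,2));print(list(zip(range(-50,50,2),h)))
s=(Z>.082)&(Z<.092)&(abs(X)<50)&(abs(Y)<60);print("shoulder Y",np.percentile(Y[s],[1,99]),"tab Y",np.percentile(Y[m],[1,99]))
E
```

```text
t: 3.55
tcp_pos: [0.5424, -0.2275, 0.1867]
eef_rot: [-0.0, 0.996, 0.094, -0.0]
contact_force: [0.6, 0.2, 0.2]
grip_width: 0.601
gripper_force: 0.0
[ 0.54301648 -0.2266778   0.18727188]
[(-50, np.int64(0)), (-48, np.int64(0)), (-46, np.int64(0)), (-44, np.int64(29)), (-42, np.int64(175)), (-40, np.int64(184)), (-38, np.int64(193)), (-36, np.int64(179)), (-34, np.int64(211)), (-32, np.int64(187)), (-30, np.int64(207)), (-28, np.int64(300)), (-26, np.int64(5)), (-24, np.int64(0)), (-22, np.int64(0)), (-20, np.int64(101)), (-18, np.int64(205)), (-16, np.int64(199)), (-14, np.int64(212)), (-12, np.int64(207)), (-10, np.int64(204)), (-8, np.int64(212)), (-6, np.int64(225)), (-4, np.int64(163)), (-2, np.int64(0)), (0, np.int64(0)), (2, np.int64(14)), (4, np.int64(230)), (6, np.int64(231)), (8, np.int64(222)), (10, np.int64(229)), (12, np.int64(220)), (14, np.int64(226)), (16, np.int64(236)), (18, np.int64(241)), (20, np.int64(0)), (22, np.int64(0)), (24, np.int64(0)), (26, np.int64(175)), (28, np.int64(240)), (30, np.int64(239)), (32, np.int64(237)), (34, np.int64(240)), (36, np.int64(237)), (38, np.int64(299)), (40, np.int64(242)), (42, np.int64(57)), (44, np.int64(0)), (46, np.int64(0))]
shoulder Y [-44.63466954  43.88597133] tab Y [-14.98583748  14.23127934]
```

View pics/w4.png

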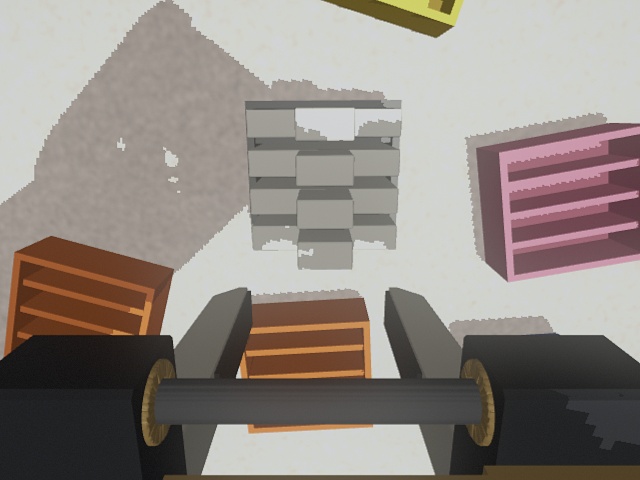

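The near block's tab is at about (325,250), between the finger lines and level with them. Fine offset is +0.3, -0.3 cm, and then I descend.

```bash
python3 -m crank '[[[0,0,0],[0.3,-0.3,0],0.6],[[0,0,0],[0.3,-0.3,-3],0.6],[[0,0,0],[0.3,-0.3,-6],0.6],[[0,0,0],[0.3,-0.3,-8.5],0.6],[[0,0,0],[0.3,-0.3,-8.5],0.6],[[0,0,0],[0.3,-0.3,-8.5],0.2],[[0,0,0],[0.3,-0.3,-8.5],0.2],[[0,0,0],[0.3,-0.3,-8.5],0.2],[[0,0,0],[0.3,-0.3,-8.5],0.2],[[0,0,0],[0.3,-0.3,-8.5],0.2]]' 25
```

```text
t: 4.6
tcp_pos: [0.5472, -0.2299, 0.1027]
eef_rot: [0.0, 0.995, 0.095, 0.001]
contact_force: [-0.0, 0.7, 7.3]
grip_width: 0.318
gripper_force: 25.0
```

```bash
python3 -m crank '[[[0,0,0],[0,0,2],0.2],[[0,0,0],[0,0,5],0.2],[[0,0,0],[0,0,9],0.2],[[0,0,0],[0,0,13],0.2],[[0,0,0],[0,0,17],0.2],[[0,0,0],[0,0,17],0.2]]'; python3 -m crank '[[[0,0,-3.4],[7.7,4,0],0.2],[[0,0,-3.4],[7.7,8,0],0.2],[[0,0,-3.4],[7.7,12.5,0],0.2],[[0,0,-3.4],[7.7,17,0],0.2],[[0,0,-3.4],[7.7,21.5,0],0.2],[[0,0,-3.4],[7.7,26,0],0.2],[[0,0,-3.4],[7.7,30.5,0],0.2],[[0,0,-3.4],[7.7,34,0],0.2],[[0,0,-3.4],[7.7,36.2,0],0.2],[[0,0,-3.4],[7.7,36.2,0],0.2]]'; python3 - <<'E'
from meas import *
c,P,X,Y,Z=meas("w5")
from station import arm
print(arm.observe()["tcp_pos"],arm.observe()["contact_force"])
m=(Z>.12)&(Z<.29)&(X>20)&(X<110)&(abs(Y)<48)
q=P[m]
for lo in np.arange(.15,.30,.01):
    k=m&(Z>lo)&(Z<lo+.01)
    if k.sum()>20: print(lo.round(2),k.sum(),"X",np.percentile(X[k],[2,98]).round(1),"Y",np.percentile(Y[k],[2,98]).round(1))
E
```

```text
t: 5.2
tcp_pos: [0.5483, -0.2305, 0.2773]
eef_rot: [0.002, 0.995, 0.095, 0.004]
contact_force: [0.5, -0.6, -1.5]
grip_width: 0.324
gripper_force: 25.0
t: 6.2
tcp_pos: [0.623, 0.1349, 0.2705]
eef_rot: [-0.0, 0.998, 0.067, -0.001]
contact_force: [0.4, -0.5, -0.9]
grip_width: 0.317
gripper_force: 25.0
[0.62320299 0.13322973 0.27059104] [-0.29452981 -0.24198114 -1.763726  ]
0.17 430 X [59.5 60.4] Y [-36.9  44.2]
0.18 707 X [59.7 60.5] Y [-39.3  45.9]
0.19 763 X [59.7 60.6] Y [-39.  46.]
0.2 868 X [59.8 60.7] Y [-39.4  45.8]
0.21 998 X [59.9 60.8] Y [-39.1  46. ]
0.22 1120 X [60.  60.9] Y [-39.1  46. ]
0.23 1316 X [60.1 61. ] Y [-39.3  45.7]
0.24 1503 X [60.2 61.2] Y [-39.3  46.1]
0.25 3294 X [45.9 61.1] Y [-40.4  47.1]
0.26 1034 X [60.3 62.5] Y [-20.3  27.4]
0.27 1615 X [60.4 62.6] Y [-24.3  31.2]
0.28 2565 X [47.1 62.6] Y [-24.5  31.5]
```

View pics/w5.png

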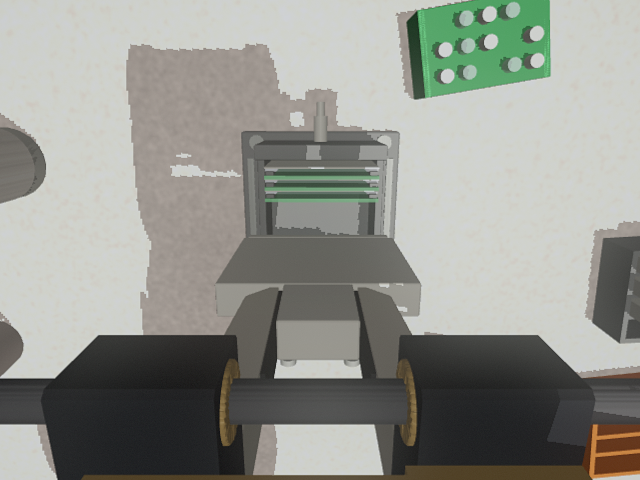

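The block is held upright above the gap: shoulder at rows 235–310, columns 217–420. It sits about 2.6 mm too far toward +y and a little short in x. I'll correct that and lower to just above the cassettes, then re-check.

```bash
python3 -m crank '[[[0,0,0],[0.2,-0.25,-2],0.2],[[0,0,0],[0.2,-0.25,-4],0.2],[[0,0,0],[0.2,-0.25,-6],0.2],[[0,0,0],[0.2,-0.25,-7.2],0.2],[[0,0,0],[0.2,-0.25,-7.2],0.2]]'; cat > held.py <<'E'
from meas import *
import sys
from station import arm
c,P,X,Y,Z=meas(sys.argv[1]); t=arm.observe()["tcp_pos"]; zs=t[2]-.013
near=(X>-20)&(X<110)&(abs(Y)<80)
print("tcp",t.round(4))
k=near&(abs(Z-zs)<.006)&(X<80); print("block shoulder X",np.percentile(X[k],[2,98]).round(1),"Y",Y[k].min().round(1),Y[k].max().round(1),k.sum())
for f in (.03,.06): 
    k=near&(abs(Z-(zs-f))<.006)&(abs(Y)<30); 
    if k.sum()>20: print("face X",f,np.median(X[k]).round(1),k.sum())
k=near&(abs(Z-.092)<.003)&(abs(Y)<47)&(X>40); print("cass X",np.percentile(X[k],[1,99]).round(1),np.percentile(Y[k],[1,99]).round(1),k.sum())
k=near&(abs(Z-.078)<.003)&(abs(Y)<75)&(X>93); print("wall X",np.percentile(X[k],[1,99]).round(1),np.percentile(Y[k],[1,99]).round(1))
k=near&(abs(Z-.060)<.003)&(X>64)&(X<92); print("cheek inner Y",Y[k&(Y<0)].max().round(1),Y[k&(Y>0)].min().round(1))
E
python3 held.py w6
```

```text
t: 6.75
tcp_pos: [0.6249, 0.1288, 0.1978]
eef_rot: [0.0, 0.998, 0.065, -0.002]
contact_force: [0.7, 0.3, -0.8]
grip_width: 0.321
gripper_force: 25.0
tcp [0.6256 0.1291 0.1993]
block shoulder X [47.  62.9] Y -48.0 42.2 3228
face X 0.03 61.5 981
face X 0.06 61.1 728
cass X [64.7 91.8] [-43.2  44.9] 3101
wall X [ 96.2 107.7] [-50.6  53.8]
cheek inner Y -0.5 0.2
```

```bash
python3 -m crank '[[[0,0,0],[0,0.39,0],0.2],[[0,0,0],[0,0.39,0],0.2],[[0,0,0],[0,0.39,0],0.2]]'; python3 held.py w7
```

```text
t: 7.1
tcp_pos: [0.626, 0.1339, 0.2004]
eef_rot: [-0.0, 0.998, 0.066, 0.001]
contact_force: [-0.4, -0.3, -2.3]
grip_width: 0.324
gripper_force: 25.0
tcp [0.6259 0.1339 0.2002]
block shoulder X [48.8 64. ] Y -43.0 47.1 3366
face X 0.03 63.4 934
face X 0.06 63.1 753
cass X [64.8 91.8] [-43.2  44.8] 3022
wall X [ 96.1 107.8] [-50.5  53.9]
cheek inner Y -0.2 0.4
```

```bash
python3 -m crank '[[[0,0,0],[-0.1,-0.1,0],0.2],[[0,0,0],[-0.1,-0.1,0],0.2],[[0,0,0],[-0.1,-0.1,-1.5],0.2],[[0,0,0],[-0.1,-0.1,-3],0.2],[[0,0,0],[-0.1,-0.1,-4.5],0.2],[[0,0,0],[-0.1,-0.1,-6],0.2],[[0,0,0],[-0.1,-0.1,-7.5],0.2],[[0,0,0],[-0.1,-0.1,-8.5],0.2],[[0,0,0],[-0.1,-0.1,-8.5],0.2]]'; python3 held.py w8
```

```text
t: 8.05
tcp_pos: [0.6239, 0.1326, 0.1128]
eef_rot: [0.0, 0.998, 0.066, -0.001]
contact_force: [0.1, 0.6, -1.3]
grip_width: 0.323
gripper_force: 25.0
tcp [0.6245 0.1327 0.114 ]
block shoulder X [46.5 62.2] Y -44.1 46.1 3260
face X 0.03 91.8 2873
face X 0.06 108.0 342
cass X [61. 92.] [-43.2  44.9] 7632
wall X [ 96.4 108. ] [-50.5  53.6]
cheek inner Y -0.1 0.3
```

Block 1 is centred in the gap and not touching anything. I'll lower the last few mm, open and lift clear.

```bash
python3 -m crank '[[[0,0,0],[0,0,-0.3],0.2],[[0,0,0],[0,0,-0.6],0.2],[[0,0,0],[0,0,-0.6],0.2]]';  python3 -m crank '[[[0,0,0],[0,0,0],0.6],[[0,0,0],[0,0,0],0.6],[[0,0,0],[0,0,0],0.6],[[0,0,0],[0,0,0],0.6],[[0,0,0],[0,0,2],0.6],[[0,0,0],[0,0,5],0.6],[[0,0,0],[0,0,9],0.6],[[0,0,0],[0,0,13],0.6],[[0,0,0],[0,0,13],0.6]]'; python3 - <<'E'
from meas import *
c,P,X,Y,Z=meas("w9")
near=(X>-20)&(X<110)&(abs(Y)<60)
for n,lo,hi in (("tab",.126,.134),("sh/cass",.0925,.098),("cass",.088,.0925)):
    k=near&(Z>lo)&(Z<hi)&(X>30); print(n,np.percentile(X[k],[1,99]).round(1),np.percentile(Y[k],[1,99]).round(1),k.sum(), np.median(Z[k]).round(4))
E
```

```text
t: 8.4
tcp_pos: [0.6253, 0.1328, 0.1095]
eef_rot: [-0.0, 0.998, 0.066, 0.001]
contact_force: [0.9, -0.4, 2.8]
grip_width: 0.322
gripper_force: 25.0
t: 9.3
tcp_pos: [0.6268, 0.1331, 0.2445]
eef_rot: [-0.0, 0.998, 0.066, 0.005]
contact_force: [0.2, -0.1, -0.3]
grip_width: 0.6
gripper_force: 0.0
tab [47.1 62.6] [-13.7  15.5] 1081 0.1297
sh/cass [46.7 84.2] [-43.   45.2] 1816 0.0937
cass [51.9 91.8] [-43.1  44.8] 2523 0.091
```

Block 1 stands on the floor (tab top 0.130 m), centred in y. On to block 2.

```bash
python3 -m crank '[[[0,0,3.4],[-0.6,-4,0],0.6],[[0,0,3.4],[-1.3,-8.5,0],0.6],[[0,0,3.4],[-2,-13,-1],0.6],[[0,0,3.4],[-2.7,-17.5,-2],0.6],[[0,0,3.4],[-3.4,-22,-3],0.6],[[0,0,3.4],[-4.1,-26.5,-4],0.6],[[0,0,3.4],[-4.8,-31,-5],0.6],[[0,0,3.4],[-5.6,-34.5,-5.8],0.6],[[0,0,3.4],[-5.6,-35.8,-5.8],0.6],[[0,0,3.4],[-5.6,-35.8,-5.8],0.6]]'; python3 -m crank '[[[0,0,0],[0,0,0],0.6],[[0,0,0],[0,0,-3],0.6],[[0,0,0],[0,0,-6],0.6],[[0,0,0],[0,0,-7.8],0.6],[[0,0,0],[0,0,-7.8],0.6],[[0,0,0],[0,0,-7.8],0.2],[[0,0,0],[0,0,-7.8],0.2],[[0,0,0],[0,0,-7.8],0.2],[[0,0,0],[0,0,-7.8],0.2],[[0,0,0],[0,0,-7.8],0.2]]' 25
```

```text
t: 10.35
tcp_pos: [0.5683, -0.2262, 0.1797]
eef_rot: [-0.0, 0.996, 0.094, -0.001]
contact_force: [0.4, 1.4, 0.0]
grip_width: 0.598
gripper_force: 0.0
t: 11.35
tcp_pos: [0.5691, -0.2254, 0.1034]
eef_rot: [0.0, 0.995, 0.095, 0.001]
contact_force: [-0.3, -1.2, 4.5]
grip_width: 0.32
gripper_force: 25.0
```

```bash
python3 -m crank '[[[0,0,0],[0,0,2],0.2],[[0,0,0],[0,0,6],0.2],[[0,0,0],[0,0,10],0.2],[[0,0,0],[0,0,13],0.2],[[0,0,0],[0,0,16],0.2],[[0,0,0],[0,0,16],0.2]]'; python3 -m crank '[[[0,0,-3.4],[0.4,4,0],0.2],[[0,0,-3.4],[0.8,8,0],0.2],[[0,0,-3.4],[1.2,12.5,0],0.2],[[0,0,-3.4],[1.7,17,0],0.2],[[0,0,-3.4],[2.2,21.5,0],0.2],[[0,0,-3.4],[2.6,26,0],0.2],[[0,0,-3.4],[3.1,30.5,0],0.2],[[0,0,-3.4],[3.8,34,0],0.2],[[0,0,-3.4],[3.8,35.5,0],0.2],[[0,0,-3.4],[3.8,35.5,0],0.2]]'; python3 -m crank '[[[0,0,0],[0,0,-1],0.2],[[0,0,0],[0,0,-2],0.2],[[0,0,0],[0,0,-2],0.2],[[0,0,0],[0,0,-2],0.2]]'
cat > held2.py <<'E'
from meas import *
import sys
from station import arm
c,P,X,Y,Z=meas(sys.argv[1]); t=arm.observe()["tcp_pos"]; zs=t[2]-.013
near=(X>-20)&(X<110)&(abs(Y)<80)
print("tcp",t.round(4))
k=near&(abs(Z-zs)<.006)&(X<80); print("shoulder X",np.percentile(X[k],[2,98]).round(1),"Y",Y[k].min().round(1),Y[k].max().round(1),k.sum())
for f in (.01,.03,.05,.07):
    k=near&(abs(Z-(zs-f))<.005)&(abs(Y)<40)&(X<80)
    if k.sum()>20: print("face X",f,np.median(X[k]).round(1),k.sum())
k=near&(abs(Z-.130)<.003)&(abs(Y)<25)&(X>25); print("tabs130 X",np.percentile(X[k],[1,99]).round(1) if k.sum() else None,k.sum())
k=near&(abs(Z-.094)<.0025)&(abs(Y)<47)&(X>5)
k&=X<62; print("std shoulder X",np.percentile(X[k],[1,99]).round(1) if k.sum() else None)
k=near&(abs(Z-.092)<.003)&(abs(Y)<47)&(X>63.5); print("cass X",np.percentile(X[k],[1,99]).round(1))
E
python3 held2.py w10
```

```text
t: 11.95
tcp_pos: [0.5699, -0.2259, 0.2668]
eef_rot: [0.002, 0.995, 0.095, 0.003]
contact_force: [-0.7, -0.5, -1.8]
grip_width: 0.322
gripper_force: 25.0
t: 12.95
tcp_pos: [0.6061, 0.1312, 0.2613]
eef_rot: [0.0, 0.998, 0.067, -0.001]
contact_force: [0.5, 0.1, -1.6]
grip_width: 0.321
gripper_force: 25.0
t: 13.35
tcp_pos: [0.6066, 0.1289, 0.2422]
eef_rot: [0.0, 0.998, 0.065, -0.0]
contact_force: [-0.1, -0.3, -1.7]
grip_width: 0.318
gripper_force: 25.0
tcp [0.6068 0.1291 0.2427]
shoulder X [30.1 45.1] Y -45.5 44.7 3510
face X 0.01 44.8 1596
face X 0.03 44.9 1068
face X 0.05 45.0 846
face X 0.07 45.0 665
tabs130 X [47.1 62.4] 1127
std shoulder X [46.3 61.9]
cass X [64.5 91.3]
```

```bash
python3 -m crank '[[[0,0,0],[-0.1,0.1,0],0.2],[[0,0,0],[-0.1,0.1,0],0.2],[[0,0,0],[-0.1,0.1,-2],0.2],[[0,0,0],[-0.1,0.1,-4],0.2],[[0,0,0],[-0.1,0.1,-6],0.2],[[0,0,0],[-0.1,0.1,-8],0.2],[[0,0,0],[-0.1,0.1,-10],0.2],[[0,0,0],[-0.1,0.1,-12],0.2],[[0,0,0],[-0.1,0.1,-12.8],0.2],[[0,0,0],[-0.1,0.1,-12.8],0.2]]'; python3 held2.py w11
```

```text
t: 14.4
tcp_pos: [0.6053, 0.1307, 0.1139]
eef_rot: [0.0, 0.998, 0.066, -0.001]
contact_force: [0.4, 0.0, -1.0]
grip_width: 0.321
gripper_force: 25.0
tcp [0.6059 0.1308 0.115 ]
shoulder X [ 2.5 62.7] Y -43.4 46.6 4373
face X 0.01 60.9 9767
face X 0.03 76.1 548
tabs130 X [28.3 62.6] 5665
std shoulder X [32.  61.9]
cass X [64.7 91.8]
```

Centred at Y≈1.6 and no contact. I'll set it down and release.

```bash
python3 -m crank '[[[0,0,0],[0,0,-0.3],0.2],[[0,0,0],[0,0,-0.6],0.2],[[0,0,0],[0,0,-0.6],0.2]]';  python3 -m crank '[[[0,0,0],[0,0,0],0.6],[[0,0,0],[0,0,0],0.6],[[0,0,0],[0,0,0],0.6],[[0,0,0],[0,0,0],0.6],[[0,0,0],[0,0,2],0.6],[[0,0,0],[0,0,5],0.6],[[0,0,0],[0,0,9],0.6],[[0,0,0],[0,0,13],0.6],[[0,0,0],[0,0,13],0.6]]'; cat > after.py <<'E'
from meas import *
import sys
c,P,X,Y,Z=meas(sys.argv[1])
m=(X>-30)&(X<70)&(abs(Y)<30)&(abs(Z-.13)<.004)
n,l,s,_=cv2.connectedComponentsWithStats(m.astype(np.uint8))
for i in range(1,n):
    k=l==i
    if s[i,4]>100: print("tab X",np.percentile(X[k],[1,99]).round(1),"Y",np.percentile(Y[k],[1,99]).round(1),np.median(Z[k]).round(4),s[i,4])
h,_=np.histogram(X[m],np.arange(-20,70,1)); print([(i-20,int(v)) for i,v in enumerate(h) if v<20])
k=(abs(Z-.092)<.003)&(abs(Y)<47)&(X>63.5)&(X<100); print("cass X",np.percentile(X[k],[1,99]).round(1))
E
python3 after.py w12
```

```text
t: 14.75
tcp_pos: [0.6068, 0.1308, 0.1102]
eef_rot: [-0.0, 0.998, 0.066, 0.002]
contact_force: [-0.5, -0.7, 4.7]
grip_width: 0.323
gripper_force: 25.0
t: 15.65
tcp_pos: [0.6078, 0.1311, 0.2444]
eef_rot: [-0.0, 0.998, 0.066, 0.004]
contact_force: [0.2, 1.0, 0.5]
grip_width: 0.6
gripper_force: 0.0
tab X [30.2 62.3] Y [-13.5  15.8] 0.1297 2191
tab X [-8.1  3.4] Y [-19.9  23.2] 0.1297 1102
[(-20, 0), (-19, 0), (-18, 0), (-17, 0), (-16, 0), (-15, 0), (-14, 0), (-13, 0), (-12, 0), (-11, 0), (-10, 0), (4, 0), (5, 0), (6, 0), (7, 0), (8, 0), (9, 0), (10, 0), (11, 0), (12, 0), (13, 0), (14, 0), (15, 0), (16, 0), (17, 0), (18, 0), (19, 0), (20, 0), (21, 0), (22, 0), (23, 0), (24, 0), (25, 0), (26, 0), (27, 0), (28, 0), (29, 5), (46, 7), (63, 0), (64, 0), (65, 0), (66, 0), (67, 0), (68, 0)]
cass X [64.8 91.3]
```

```bash
python3 -m crank '[[[0,0,3.4],[-0.2,-4,0],0.6],[[0,0,3.4],[-0.4,-8.5,0],0.6],[[0,0,3.4],[-0.6,-13,-1],0.6],[[0,0,3.4],[-0.8,-17.5,-2],0.6],[[0,0,3.4],[-1,-22,-3],0.6],[[0,0,3.4],[-1.2,-26.5,-4],0.6],[[0,0,3.4],[-1.4,-31,-5],0.6],[[0,0,3.4],[-1.4,-34,-5.8],0.6],[[0,0,3.4],[-1.4,-35.2,-5.8],0.6],[[0,0,3.4],[-1.4,-35.2,-5.8],0.6]]'; python3 -m crank '[[[0,0,0],[0,0,0],0.6],[[0,0,0],[0,0,-3],0.6],[[0,0,0],[0,0,-6],0.6],[[0,0,0],[0,0,-7.8],0.6],[[0,0,0],[0,0,-7.8],0.6],[[0,0,0],[0,0,-7.8],0.2],[[0,0,0],[0,0,-7.8],0.2],[[0,0,0],[0,0,-7.8],0.2],[[0,0,0],[0,0,-7.8],0.2],[[0,0,0],[0,0,-7.8],0.2]]' 25
```

```text
t: 16.7
tcp_pos: [0.5912, -0.222, 0.1796]
eef_rot: [-0.0, 0.996, 0.095, -0.001]
contact_force: [-0.3, 0.8, -0.4]
grip_width: 0.599
gripper_force: 0.0
t: 17.7
tcp_pos: [0.5921, -0.2214, 0.1035]
eef_rot: [0.0, 0.995, 0.095, 0.001]
contact_force: [0.3, 1.1, 5.2]
grip_width: 0.318
gripper_force: 25.0
```

```bash
python3 -m crank '[[[0,0,0],[0,0,2],0.2],[[0,0,0],[0,0,6],0.2],[[0,0,0],[0,0,10],0.2],[[0,0,0],[0,0,13],0.2],[[0,0,0],[0,0,16],0.2],[[0,0,0],[0,0,16],0.2]]'; python3 -m crank '[[[0,0,-3.4],[0,4,0],0.2],[[0,0,-3.4],[0,8,0],0.2],[[0,0,-3.4],[0,12.5,0],0.2],[[0,0,-3.4],[0,17,0],0.2],[[0,0,-3.4],[-0.2,21.5,0],0.2],[[0,0,-3.4],[-0.4,26,0],0.2],[[0,0,-3.4],[-0.5,30.5,0],0.2],[[0,0,-3.4],[-0.5,34,0],0.2],[[0,0,-3.4],[-0.5,34.9,0],0.2],[[0,0,-3.4],[-0.5,34.9,0],0.2]]'; python3 -m crank '[[[0,0,0],[0,0,-1],0.2],[[0,0,0],[0,0,-2],0.2],[[0,0,0],[0,0,-2],0.2],[[0,0,0],[0,0,-2],0.2]]'
python3 held2.py w13
```

```text
t: 18.3
tcp_pos: [0.5929, -0.2218, 0.2668]
eef_rot: [0.002, 0.995, 0.095, 0.003]
contact_force: [-0.3, 0.3, -1.1]
grip_width: 0.317
gripper_force: 25.0
t: 19.3
tcp_pos: [0.5862, 0.1286, 0.2614]
eef_rot: [0.0, 0.998, 0.067, -0.001]
contact_force: [0.1, -0.4, -0.9]
grip_width: 0.32
gripper_force: 25.0
t: 19.7
tcp_pos: [0.5866, 0.127, 0.2421]
eef_rot: [0.0, 0.998, 0.065, -0.0]
contact_force: [0.3, -0.2, -0.2]
grip_width: 0.318
gripper_force: 25.0
tcp [0.5868 0.1272 0.2426]
shoulder X [ 9.8 24.9] Y -44.7 45.3 3430
face X 0.01 24.4 1687
face X 0.03 24.6 1098
face X 0.05 24.6 832
face X 0.07 24.7 658
tabs130 X [29.7 62.4] 2409
std shoulder X [30.2 61.8]
cass X [64.4 91.6]
```

```bash
python3 -m crank '[[[0,0,0],[0,0,-2],0.2],[[0,0,0],[0,0,-4],0.2],[[0,0,0],[0,0,-6],0.2],[[0,0,0],[0,0,-8],0.2],[[0,0,0],[0,0,-10],0.2],[[0,0,0],[0,0,-12],0.2],[[0,0,0],[0,0,-12.8],0.2],[[0,0,0],[0,0,-13.1],0.2],[[0,0,0],[0,0,-13.4],0.2],[[0,0,0],[0,0,-13.4],0.2]]'; python3 -m crank '[[[0,0,0],[0,0,0],0.6],[[0,0,0],[0,0,0],0.6],[[0,0,0],[0,0,0],0.6],[[0,0,0],[0,0,0],0.6],[[0,0,0],[0,0,2],0.6],[[0,0,0],[0,0,5],0.6],[[0,0,0],[0,0,9],0.6],[[0,0,0],[0,0,13],0.6],[[0,0,0],[0,0,13],0.6]]'; python3 after.py w14
```

```text
t: 20.75
tcp_pos: [0.588, 0.1278, 0.1104]
eef_rot: [-0.0, 0.998, 0.066, 0.002]
contact_force: [0.8, 0.5, 3.0]
grip_width: 0.321
gripper_force: 25.0
t: 21.65
tcp_pos: [0.5888, 0.1281, 0.2442]
eef_rot: [-0.0, 0.998, 0.066, 0.004]
contact_force: [-0.1, -0.4, 0.1]
grip_width: 0.597
gripper_force: 0.0
tab X [30.  62.3] Y [-13.4  15.8] 0.1296 2327
tab X [10.1 25.9] Y [-13.6  15.4] 0.1297 1101
tab X [-8.3  3.3] Y [-19.9  23. ] 0.1296 1151
[(-20, 0), (-19, 0), (-18, 0), (-17, 0), (-16, 0), (-15, 0), (-14, 0), (-13, 0), (-12, 0), (-11, 0), (-10, 0), (4, 0), (5, 0), (6, 0), (7, 0), (8, 0), (9, 3), (26, 6), (27, 0), (28, 0), (46, 1), (63, 0), (64, 0), (65, 0), (66, 0), (67, 0), (68, 0)]
cass X [64.3 91.3]
```

View pics/w14.png

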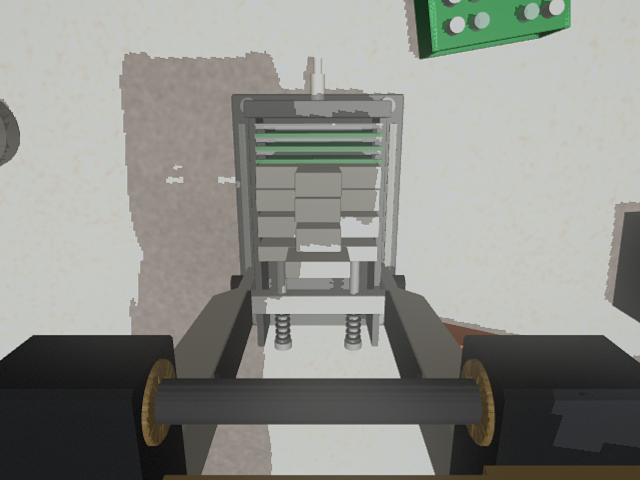

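Three blocks stand upright in a row at (318,185), (318,210) and (318,240), with the plate at row 255. Now I'll close the fingers and come down behind the grip tab.

```bash
python3 -m crank '[[[0,0,0],[-4.5,-0.5,0],0],[[0,0,0],[-4.5,-0.5,0],0],[[0,0,0],[-4.5,-0.5,0],0],[[0,0,0],[-4.5,-0.5,0],0],[[0,0,0],[-4.5,-0.5,-3],0],[[0,0,0],[-4.5,-0.5,-6],0],[[0,0,0],[-4.5,-0.5,-9],0],[[0,0,0],[-4.5,-0.5,-12],0],[[0,0,0],[-4.5,-0.5,-12.8],0],[[0,0,0],[-4.5,-0.5,-12.8],0]]' 20; python3 -m crank '[[[0,0,0],[0,0,0],0],[[0,0,0],[0.4,0.05,0],0],[[0,0,0],[0.8,0.1,0],0],[[0,0,0],[1.2,0.16,0],0],[[0,0,0],[1.2,0.16,0],0]]'
```

```text
t: 22.7
tcp_pos: [0.5418, 0.1227, 0.1098]
eef_rot: [0.0, 0.998, 0.066, -0.001]
contact_force: [0.0, 0.3, 0.7]
grip_width: 0.007
gripper_force: 0.0
t: 23.2
tcp_pos: [0.5542, 0.1244, 0.111]
eef_rot: [-0.0, 0.998, 0.066, 0.0]
contact_force: [-1.4, 0.4, 0.5]
grip_width: 0.004
gripper_force: 0.6
```

```bash
python3 -m crank '[[[0,0,0],[0.2,0.03,0],0],[[0,0,0],[0.35,0.05,0],0],[[0,0,0],[0.5,0.07,0],0],[[0,0,0],[0.65,0.09,0],0],[[0,0,0],[0.8,0.1,0],0],[[0,0,0],[0.95,0.12,0],0],[[0,0,0],[1.1,0.14,0],0],[[0,0,0],[1.25,0.16,0],0],[[0,0,0],[1.4,0.18,0],0],[[0,0,0],[1.4,0.18,0],0]]'; python3 -m crank '[[[0,0,0],[0.1,0.01,0],0],[[0,0,0],[0.2,0.03,0],0],[[0,0,0],[0.3,0.04,0],0],[[0,0,0],[0.3,0.04,0],0]]'
```

```text
t: 24.2
tcp_pos: [0.567, 0.1262, 0.1106]
eef_rot: [0.0, 0.998, 0.066, -0.001]
contact_force: [-9.0, -0.6, 6.5]
grip_width: 0.002
gripper_force: 4.3
t: 24.6
tcp_pos: [0.5699, 0.1266, 0.1106]
eef_rot: [0.0, 0.998, 0.066, -0.001]
contact_force: [-9.2, -0.3, 7.5]
grip_width: 0.008
gripper_force: 4.5
```

```bash
python3 -m crank '[[[0,0,0],[0.1,0.01,0],0],[[0,0,0],[0.1,0.01,0],0],[[0,0,0],[0.2,0.03,0],0],[[0,0,0],[0.2,0.03,0],0]]'; python3 -m crank '[[[0,0,0],[0.1,0.01,0],0],[[0,0,0],[0.1,0.01,0],0],[[0,0,0],[0.1,0.01,0],0]]'; python3 after.py w15
```

```text
t: 25.0
tcp_pos: [0.5706, 0.1267, 0.1106]
eef_rot: [0.0, 0.998, 0.066, -0.003]
contact_force: [-15.9, -1.5, 12.9]
grip_width: 0.004
gripper_force: 8.6
t: 25.3
tcp_pos: [0.5706, 0.1267, 0.1106]
eef_rot: [0.0, 0.998, 0.066, -0.004]
contact_force: [-23.0, -3.1, 18.1]
grip_width: 0.007
gripper_force: 11.6
tab X [ 8.9 68.7] Y [-18.6  21.3] 0.1297 17318
[(-20, 0), (-19, 0), (-18, 0), (-17, 0), (-16, 0), (-15, 0), (-14, 0), (-13, 0), (-12, 0), (-11, 0), (-10, 0), (-9, 0), (-8, 0), (-7, 0), (-6, 0), (-5, 0), (-4, 0), (-3, 0), (-2, 0), (-1, 0), (0, 0), (1, 0), (2, 0), (3, 0), (4, 0), (5, 0), (6, 0)]
cass X [63.8 96.3]
```

```bash
python3 -m crank '[[[0,0,0],[0,0,0],0],[[0,0,0],[0,0,0],0],[[0,0,0],[0,0,0],0],[[0,0,0],[0,0,0],0]]'; python3 - <<'E'
from meas import *
c,P,X,Y,Z=meas("w16")
for n,y0,y1,x0 in (("side",-42,-30,25),("side2",30,42,25)):
    m=(Y>y0)&(Y<y1)&(X>x0)&(X<112)&(Z<.14); b=X[m].astype(int); z=Z[m]
    print(n,[(int(k),int(round(np.percentile(z[b==k],80)*1000))) for k in np.unique(b)])
E
cp pics/w16.png pics/final.png
```

```text
t: 25.75
tcp_pos: [0.5706, 0.1266, 0.1106]
eef_rot: [0.0, 0.998, 0.066, -0.004]
contact_force: [-23.0, -3.0, 18.0]
grip_width: 0.008
gripper_force: 11.6
side [(25, 94), (26, 94), (27, 94), (28, 94), (29, 94), (30, 94), (31, 94), (32, 94), (33, 94), (34, 94), (35, 94), (36, 94), (37, 94), (38, 94), (39, 94), (40, 94), (41, 94), (42, 94), (43, 94), (44, 94), (45, 94), (46, 94), (47, 94), (48, 94), (49, 94), (50, 94), (51, 94), (52, 94), (53, 94), (54, 94), (55, 94), (56, 94), (57, 94), (58, 94), (59, 94), (60, 94), (61, 94), (62, 94), (63, 94), (64, 94), (65, 94), (66, 94), (67, 94), (68, 94), (69, 92), (70, 92), (71, 92), (72, 89), (73, 90), (74, 90), (75, 86), (76, 86), (77, 91), (78, 92), (79, 92), (80, 92), (81, 90), (82, 89), (83, 89), (84, 86), (85, 86), (86, 91), (87, 92), (88, 92), (89, 92), (90, 90), (91, 90), (92, 88), (93, 86), (94, 86), (95, 91), (96, 91), (97, 78), (98, 78), (99, 78), (100, 78), (101, 78), (102, 78), (103, 78), (104, 78), (105, 78), (106, 79), (107, 78), (108, 76)]
side2 [(25, 94), (26, 94), (27, 94), (28, 94), (29, 94), (30, 94), (31, 94), (32, 94), (33, 94), (34, 94), (35, 94), (36, 94), (37, 94), (38, 94), (39, 94), (40, 94), (41, 94), (42, 94), (43, 94), (44, 94), (45, 94), (46, 94), (47, 94), (48, 94), (49, 94), (50, 94), (51, 94), (52, 94), (53, 94), (54, 94), (55, 94), (56, 94), (57, 94), (58, 94), (59, 94), (60, 94), (61, 94), (62, 94), (63, 95), (64, 94), (65, 94), (66, 94), (67, 94), (68, 94), (69, 92), (70, 92), (71, 92), (72, 89), (73, 90), (74, 90), (75, 86), (76, 86), (77, 91), (78, 92), (79, 92), (80, 92), (81, 89), (82, 89), (83, 86), (84, 86), (85, 86), (86, 91), (87, 92), (88, 93), (89, 92), (90, 90), (91, 90), (92, 86), (93, 86), (94, 86), (95, 91), (96, 91), (97, 78), (98, 78), (99, 78), (100, 78), (101, 78), (102, 78), (103, 78), (104, 78), (105, 78), (106, 78), (107, 78)]
```

View pics/final.png

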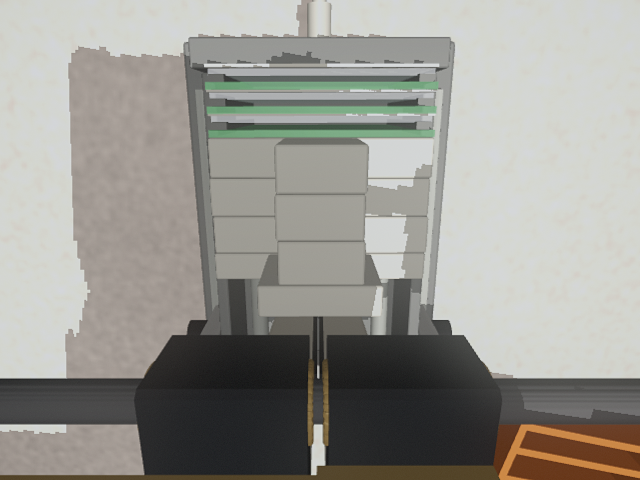

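The stack is closed with no gaps: cassettes against the back wall (row 70), three blocks in contact (rows 140–280) and the plate tab at row 285. The push is steady at 23 N, so I'm handing in.

```bash
python3 -c "
from station import arm
print(arm.finish_job())"
```

```text
the job is handed in; nothing more can be done
None
```

I stood three filler blocks in the gap, left the fourth in the rack, and handed the job in holding the plate pushed in at about 23 N. That presses the cassettes and blocks tight against the back wall. The hand-in returned no verdict.

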